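Mount the vial holder on the counting stand and load the reference vial

ROBOT

A 7-joint arm with a two-finger parallel gripper is mounted at the origin on the work surface; the furniture and walls round the work are solid. World frame = base frame: x ahead of the robot, y to its left, z up, the work surface at z = 0. Lengths are in m, angles in rad, forces in N, time in s.
With the tool pointing down it reaches from about 0.375 to 0.925 m from the base axis. Payload 3.1 kg.
Tool frame: the origin (TCP) lies at the very end of the fingers, on their centre line; the grasp point (between the pads) lies grip_depth behind it (grip_depth is the distance from the TCP to the grasp point, in m); z points along the fingers, y is the direction in which the jaws open and shut (so a half turn about z gives the same grasp; the last joint's range is limited). The gripper opens to 85 mm and grips with 20 to 120 N. Pads are 22 mm wide; open, the fingers measure 114 mm over their backs; the gripper's body (76 mm by 85 mm) begins 54 mm behind the grasp point. The pads swing forward as they close: fully open they stand 13 mm farther back than shut.
Start: joints at [-0.098, 0.383, 0.044, 1.598, -0.018, 1.161, -0.05], TCP at [0.65, 0, 0.231] pointing down, gripper open.
Joint ranges: [-2.61, 2.61], [-0.41, 2.15], [-1.48, 1.57], [0, 2.5], [-1.57, 4.71], [0.05, 1.97], [-2.85, 2.85]. Speed limits (rad/s): [2.79, 2.79, 3.14, 3.14, 3.14, 3.14, 3.14].

INTERFACE

Orientations are given as a rotation vector (axis times angle).
In Python, from bench import * gives the robot as it stands.
- The arm moves only by the tool carry_out, never from a script. Its argument "commands" is one flat list of numbers, 7 for each row, row after row: the turn, a rotation vector about the tool's x, y, z in degrees, then the shift along the tool's x, y, z in m, then the closure, from 0 (fully open) to 1 (shut). In form: [wx, wy, wz, tx, ty, tz, grip, wx, wy, wz, tx, ty, tz, grip, ...]. A call has 1 to 20 rows; each row shifts and turns the commanded pose from where the row before left it, along the tool's axes as they then stand; what a row does not reach is not made up. A row lasts 1/10 s, in which the tool goes at most 50 mm and 8.59 degrees, less where a joint would pass 70% of its speed; a pose out of reach is approached as far as the arm can. A call with a gripper value outside its range is refused whole. The fingers move at their own pace and stop on an object; "force" is the grip in N (left out, the last holds). Time passes only in rows, so rows that do not move let the fingers close. It gives the time, the measured TCP pose, the force and the opening at its end, in the units of the state.
- get_state(): the state, without advancing time (a new reading comes with each control period).
- capture(name): name is "scene" or "side" or "wrist"; returns the picture (384x512x3 uint8, red, green, blue); there is no depth.
- get_calibration(name): a dict with "fovy" (degrees; the focal length in pixels is half the picture's height over the tangent of half this angle, whatever the lens; pixels are square), "cx", "cy" (the principal point, pixels), "k1" (the pictures are not rectified: a ray, as slopes to the right and down, at radius r is drawn at 1 + k1 r^2 times it, then the intrinsics apply), "R" (3x3) and "t" (3): a world point X has camera coordinates R X + t; the wrist camera has in their place "T_tool_cam" (4x4, takes a point from camera to tool coordinates, whose origin is the TCP and whose axes are the flange's). Camera axes: x right, y down, z forward; pixel columns grow to the right and rows downward; lengths in m; the calibration is good to about 2 mm. A picture is of the moment at which its call begins: read the wrist's pose just before it. get_calibration takes no time and is no camera call.
- job_done(): hands the job in, once; it reports no verdict.
The state is a dict: "t": time; "joint_pos": joint angles; "qd": joint speeds; "joint_torque": joint torques, N m; "position": TCP position; "orientation": TCP orientation; "wrist_force": force on the tool from outside, world axes, zero at the start; "ft_torque": the same for the moment, N m; "finger_gap": finger opening in m.
Only numpy, scipy, OpenCV 4.12 (cv2) and the standard library are available. Lean on these libraries where they do the work, as an engineer would, in place of code of your own. Each camera call takes 0.05 s, during which the arm holds its last target. There are 200 camera calls.

TASK

Get the counting stand ready for its daily reference reading. Hang the aluminium vial holder on the stand's two studs: put both keyholes over both stud heads, press it down gently against the sprung detector face, slide it fully home under the heads and let it spring up so that it locks; then stand the reference vial (the tall white one with the blue cap) upright in the holder's bore, right down on the detector face. The detector is delicate: never load the stand with more than 35 N, and leave the two other vials and the calculator alone.

Things in the scene. Friction and masses are not known exactly. Their poses are not given: they have to be found in the camera images.
- counting_stand: Fixed bench counting stand: grey base 130 x 165 x 16 mm, blue drum 108 mm across, and on top an aluminium head with a dark cross bar (40 x 144 mm along y) that carries two upright steel studs and, between them, the detector face. Origin: on the drum's axis at bench height, z up. Its clamp knob is on the -x side. All things on the head share this x, y and yaw.
- stand_axis (a point): Point on the stand's axis, 16 mm above the bench. Above it is the round detector face, 68 mm across, slippery (friction about 0.12, as are the studs). THE HEAD'S HEIGHT IS NOT REPORTED: it is clamped by hand so that the face at rest lies 90 to 120 mm above the bench, and must be felt or seen. The face is sprung: it yields at 3 N, then 1.5 N per mm, and bottoms hard 8 mm down at 15 N.
- stud_a_foot (a point): Point on the base's top, 16 mm above the bench, plumb below the centre of stud A (stand frame x 0, y +55 mm). Stud: shank 8 mm across, head 14 mm across and 5 mm high with its top rim tapered to 10 mm. Relative to the detector face at rest the head's underside is 2.5 mm and its top 7.5 mm higher; the cross bar's top is 10 mm lower.
- stud_b_foot (a point): The same for stud B (stand frame x 0, y -55 mm), equal to stud A.
- vial_holder: Loose aluminium plate, 6.5 mm thick, about 0.2 kg, with a black block (46 x 46 mm, faces at x, y = +-23 mm, its top 26 mm above the plate's underside) round a 33 mm through-bore; grip it by the block. Origin: bore axis at the plate's underside, z up. Plate from x = -30 to +38, y = -76 to +76 mm. It fits either way round (x along the stand's +x or -x); home, its bore is on the stand's axis.
- mouth_a (a point): Centre of a keyhole's round mouth, 18 mm across, at the plate's underside (holder frame x +20, y +55 mm); a stud head passes through. From it a 10 mm wide slot runs toward -x. With both mouths over the studs the plate rests on the detector face; its ridges beside the slots then pass under the heads only when it is pressed 4 mm or more below rest (9 N; 6 mm, 12 N is the middle).
- mouth_b (a point): The same for the other keyhole (holder frame x +20, y -55 mm); both slots run the same way.
- slot_end_a (a point): Where a stud's axis stands in the slot when home (holder frame x 0, y +55 mm, underside). The slot ends 5 mm beyond, so the shank stops within 1 mm of it, after a slide of about 20 mm of the holder along its own +x. Here the plate is only 4 mm thick: when let go it rises 2.5 mm round the stud head (18 mm counterbore) and locks 1.5 mm below rest.
- reference_vial: Loose white glass vial with a blue cap, 30 mm diameter, 62 mm tall, straight-sided up to 41 mm, about 0.06 kg. Origin at the centre of its base, z up to the cap. It starts upright on the bench; in the mounted holder its base stands on the detector face, level with the plate's underside, and its top 36 mm stands clear of the block.
- amber_vial: Bystander: amber vial with a red cap, 26 mm diameter, 52 mm tall, standing on the bench. Origin at the centre of its base.
- small_vial: Bystander: small white vial with a red cap, 23 mm diameter, 47 mm tall, standing on the bench. Origin at the centre of its base.
- calculator: Bystander: dark grey calculator, 115 x 68 x 13 mm, lying on the bench. Origin at the centre of its underside.

How it is judged:
By the outcome, as a careful person would: the job done as asked, in the order asked, and still so for the second after the job is handed in, with the robot touching nothing.
It also fails if it takes over 72 s, if anything falls off the work surface, if the arm or the gripper's body presses on something with over 40 N, if the wrist force passes 120 N, or if a joint passes its speed limit or range.

## Working session

There is one attempt and no reset: what is moved stays moved. The work goes in short steps, Python scripts to look and compute and a tool call to move; the robot and the scene stay as the last step left them, time stands still between calls to the robot, and variables do not carry over. Pictures are saved under pics/ and viewed, about 8 in all and at most 12, crops included, and the job is handed in when it is done.

Besides the shell and the picture viewer there is one more tool, called after ">>>" as a command line: name --argument value ..., lists and objects as JSON in quotes. carry_out: Moves the arm, as the interface text tells. Its arguments: {"type":"object","properties":{"commands":{"type":"array"},"force":{"type":"number"}},"required":["commands"]}

```bash
mkdir -p pics; ls
python3 - <<'E'
from bench import *
import cv2, numpy as np
print(get_state())
a=capture("scene");b=capture("side");
cv2.imwrite("pics/scene0.png",cv2.cvtColor(a,cv2.COLOR_RGB2BGR));cv2.imwrite("pics/side0.png",cv2.cvtColor(b,cv2.COLOR_RGB2BGR))
for n in("scene","side","wrist"):print(n,get_calibration(n))
E
```

```text
pics
{'t': 0.0, 'joint_pos': array([-0.09781309,  0.38379873,  0.04385385,  1.59960991, -0.01791369,
        1.16118722, -0.0498635 ]), 'qd': array([ 1.67778417e-04,  3.24504592e-04,  2.34134865e-04, -7.30691999e-05,
        2.83909181e-04, -1.09720331e-03, -2.22960722e-04]), 'joint_torque': array([-8.41360106e-04, -4.33466363e+01,  1.02427706e+00, -2.49513745e+01,
        1.06121189e-02,  1.12996699e-02, -5.17373280e-06]), 'position': array([ 6.49046066e-01, -6.61697717e-06,  2.29894247e-01]), 'orientation': array([-2.22008734, -2.22032011,  0.00304237]), 'wrist_force': array([-0.17997023,  0.53469349, -0.26287099]), 'ft_torque': array([-0.03482769, -0.02639283,  0.01293463]), 'finger_gap': 0.08527674224011564}
scene {'fovy': 47.990496806085176, 'cx': 254.50628793563612, 'cy': 193.19693889645876, 'k1': -0.15214104558972727, 'R': array([[ 0.79389291, -0.60797149, -0.0102328 ],
       [-0.31074785, -0.39119643, -0.86625697],
       [ 0.5226565 ,  0.69089508, -0.4994939 ]]), 't': array([-0.42664139,  0.19387824,  0.8137952 ])}
side {'fovy': 55.96739126228207, 'cx': 255.3016161072744, 'cy': 192.8126936026345, 'k1': -0.01663307247012429, 'R': array([[-0.80405095, -0.59455953,  0.00101762],
       [-0.35851041,  0.48346376, -0.79858192],
       [ 0.47431251, -0.64246538, -0.60188527]]), 't': array([0.39894889, 0.20773624, 0.72633696])}
wrist {'fovy': 63.15840668380283, 'cx': 259.44277841455767, 'cy': 191.25685757260706, 'k1': -0.05728796116502819, 'T_tool_cam': array([[-4.62503712e-05, -9.60782204e-01, -2.77304081e-01,
         7.05444731e-02],
       [ 9.99999899e-01,  7.93491471e-05, -4.41708663e-04,
        -5.48352446e-04],
       [ 4.46389665e-04, -2.77304074e-01,  9.60782104e-01,
        -1.42377575e-01],
       [ 0.00000000e+00,  0.00000000e+00,  0.00000000e+00,
         1.00000000e+00]])}
```

View pics/scene0.png

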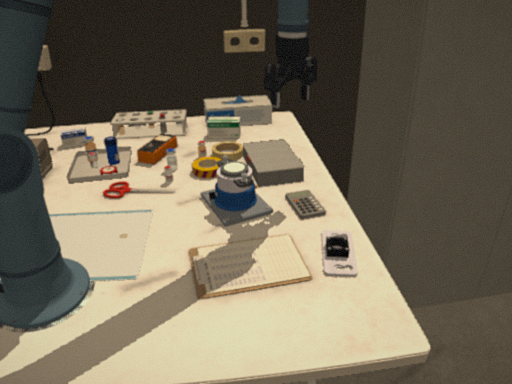

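View pics/side0.png

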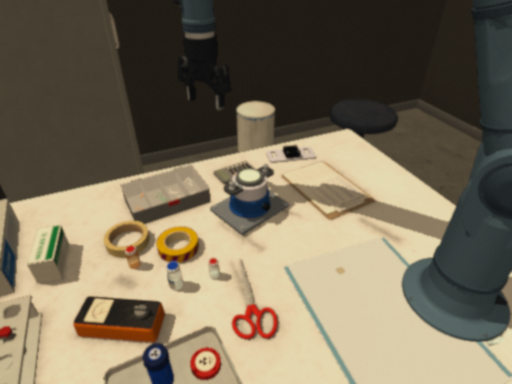

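Scene: stand at about (235,190), holder at (338,252), reference vial at about (171,160). Side: stand at (250,195), holder at (291,154), reference vial base at (177,289), small vial at (214,270), amber vial at (133,260).

```bash
cat > h.py <<'E'
from bench import *
import cv2, numpy as np
from scipy.spatial.transform import Rotation as Rot
def cam(n, st=None):
    c=get_calibration(n); f=192/np.tan(np.radians(c["fovy"])/2)
    if n=="wrist":
        st=st or get_state(); T=np.eye(4);T[:3,:3]=Rot.from_rotvec(st["orientation"]).as_matrix();T[:3,3]=st["position"]
        W=np.linalg.inv(T@np.array(c["T_tool_cam"])); R,t=W[:3,:3],W[:3,3]
    else: R,t=np.array(c["R"]),np.array(c["t"])
    return dict(f=f,cx=c["cx"],cy=c["cy"],k=c["k1"],R=R,t=t)
def proj(c,X):
    X=np.atleast_2d(X)@c["R"].T+c["t"]; s=X[:,:2]/X[:,2:]; s=s*(1+c["k"]*(s**2).sum(1,keepdims=True))
    return s*c["f"]+[c["cx"],c["cy"]]
def ray(c,p):
    d=(np.atleast_2d(p)-[c["cx"],c["cy"]])/c["f"]; s=d.copy()
    for _ in range(20): s=d/(1+c["k"]*(s**2).sum(1,keepdims=True))
    v=np.c_[s,np.ones(len(s))]@c["R"]; return -c["R"].T@c["t"],v/np.linalg.norm(v,axis=1,keepdims=True)
def onz(c,p,z):
    o,v=ray(c,p); return o+v*((np.reshape(z,(-1,1))-o[2])/v[:,2:])
def tri(c1,p1,c2,p2):
    o1,v1=ray(c1,p1);o2,v2=ray(c2,p2);v1,v2=v1[0],v2[0]
    s=np.linalg.lstsq(np.c_[v1,-v2],o2-o1,rcond=None)[0];a=o1+s[0]*v1;b=o2+s[1]*v2
    return (a+b)/2,np.linalg.norm(a-b)
def save(a,n): cv2.imwrite("pics/"+n+".png",cv2.cvtColor(a,cv2.COLOR_RGB2BGR))
def snap(n,name):
    st=get_state(); a=capture(n); save(a,name)
    if n=="wrist": np.save("pics/"+name+".npy",np.r_[st["position"],st["orientation"]])
    return st
def wcam(name):
    p=np.load("pics/"+name+".npy"); return cam("wrist",dict(position=p[:3],orientation=p[3:]))
E
python3 - <<'E'
from h import *
np.set_printoptions(precision=3,suppress=True)
s=cam("scene");d=cam("side")
for n,p,q in [("stand face",(234,168),(250,177)),("holder block",(337,241),(291,150)),("refcap",(171,153),(173,266)),("small",(168,169),(213,262)),("amber",(202,144),(130,250))]:
    print(n,tri(s,p,d,q), onz(s,p,.02),onz(d,q,.02))
print(onz(s,[(338,257),(325,234),(350,234),(322,272),(356,274)],0))
print(onz(d,[(177,289),(214,278),(133,266)],0))
a=cv2.imread("pics/scene0.png");b=cv2.imread("pics/side0.png")
c1=cv2.resize(a[130:290,150:370],None,fx=2.5,fy=2.5,interpolation=3)[:, :550]
A=cv2.resize(a[220:285,310:370],(360,390),interpolation=3);B=cv2.resize(b[140:170,255:325],(420,180),interpolation=3)
C=cv2.resize(b[155:240,205:295],(400,378),interpolation=3);
o=np.zeros((600,800,3),np.uint8);o[:390,:360]=A;o[:180,370:790]=B;o[200:578,380:780]=C
cv2.imwrite("pics/crop0.png",o)
E
```

```text
stand face (array([0.495, 0.025, 0.103]), np.float64(0.003233293889758363)) [[0.591 0.165 0.02 ]] [[ 0.566 -0.07   0.02 ]]
holder block (array([ 0.553, -0.264,  0.025]), np.float64(0.006319219001287784)) [[ 0.563 -0.258  0.02 ]] [[ 0.553 -0.268  0.02 ]]
refcap (array([0.47 , 0.31 , 0.052]), np.float64(0.0034213743055004505)) [[0.498 0.373 0.02 ]] [[0.497 0.292 0.02 ]]
small (array([0.424, 0.245, 0.039]), np.float64(0.00025455004124084703)) [[0.44  0.279 0.02 ]] [[0.436 0.233 0.02 ]]
amber (array([0.585, 0.328, 0.042]), np.float64(0.0019308512708187799)) [[0.609 0.371 0.02 ]] [[0.608 0.316 0.02 ]]
[[ 0.544 -0.282  0.   ]
 [ 0.583 -0.205  0.   ]
 [ 0.627 -0.241  0.   ]
 [ 0.483 -0.295  0.   ]
 [ 0.532 -0.343  0.   ]]
[[0.46  0.319 0.   ]
 [0.418 0.252 0.   ]
 [0.582 0.333 0.   ]]
```

View pics/crop0.png

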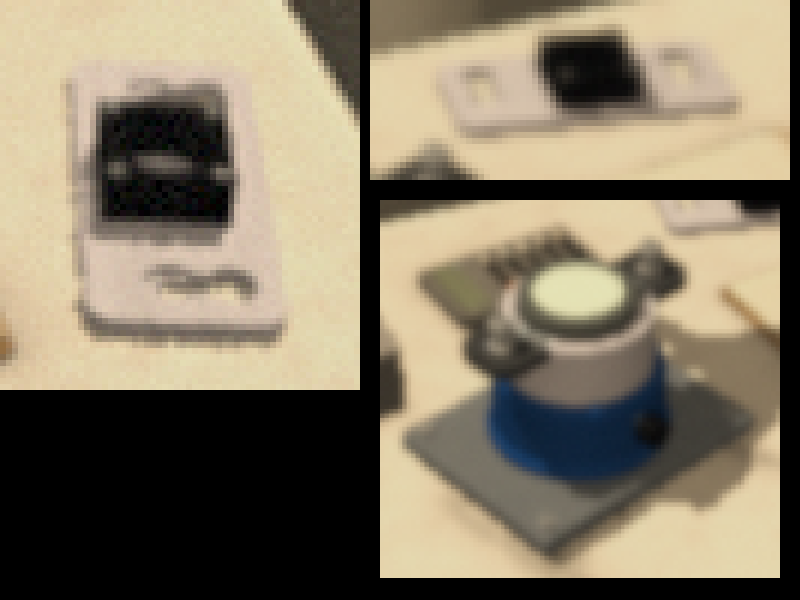

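>>> carry_out --commands '[0,0,0,0.008,-0.04,0,0,0,0,0,0.008,-0.04,0,0,0,0,0,0.008,-0.04,0,0,0,0,0,0.006,-0.035,0,0,0,0,0,0,0,0,0,0,0,0,0,0,0,0]'

```text
t: 0.7
position: [0.4943, 0.0301, 0.2311]
orientation: [2.221, 2.222, -0.0]
wrist_force: [0.6, -0.0, 0.1]
finger_gap: 0.0852
```

```bash
python3 -c "
from h import *
print(snap('wrist','w_stand')['position'],get_state()['wrist_force'])"
```

```text
[0.49425236 0.03006538 0.2310589 ] [ 0.78780982 -0.33057396  0.17526756]
```

>>> carry_out --commands '[0,0,0,-0.04,0.008,0.006,0,0,0,0,-0.04,0.008,0.006,0,0,0,0,-0.04,0.008,0.006,0,0,0,0,-0.04,0.008,0.006,0,0,0,0,-0.04,0.008,0.006,0,0,0,0,-0.04,0.008,0.006,0,0,0,0,-0.04,0.007,0.006,0,0,0,0,0,0,0,0,0,0,0,0,0,0,0]'

```text
t: 1.65
position: [0.5504, -0.2525, 0.1886]
orientation: [2.226, 2.217, -0.002]
wrist_force: [-0.6, 0.2, 0.6]
finger_gap: 0.0855
```

```bash
python3 -c "
from h import *
print(snap('wrist','w_hold')['position'],get_state()['wrist_force'])"
```

```text
[ 0.55043662 -0.25245722  0.18864389] [-0.29750829  1.07179296  0.19013151]
```

View pics/w_stand.png

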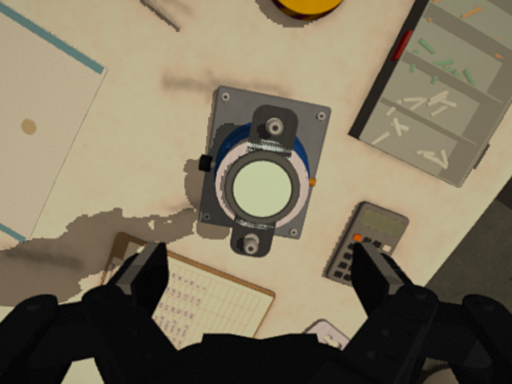

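View pics/w_hold.png

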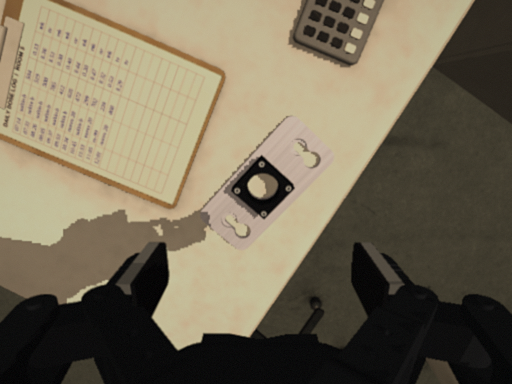

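Run:
```python
import cv2,numpy as np
a=cv2.imread("pics/w_hold.png")[110:255,200:340];b=cv2.imread("pics/w_stand.png")[80:265,190:335]
o=np.zeros((560,800,3),np.uint8);o[:435,:420]=cv2.resize(a,None,fx=3,fy=3,interpolation=2);r=cv2.resize(b,None,fx=2.5,fy=2.5,interpolation=2);o[:r.shape[0],430:430+r.shape[1]]=r
cv2.imwrite("pics/crop1.png",o)
```

```text
(no output)
```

View pics/crop1.png

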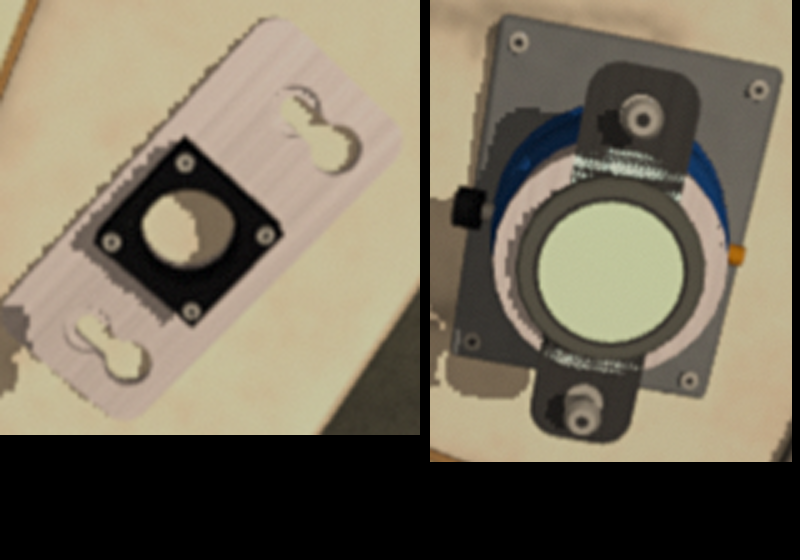

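The crop shows the holder's mouths at its lower-right side, at (312,158) and (242,229). Block corners are at (261,156), (232,190), (294,188) and (264,219). On the stand, the stud tops are at (275,126) and (251,246), the face centre at about (262,188), and the knob on the left.

Run:
```python
from h import *
import bench
from scipy.optimize import least_squares
np.set_printoptions(precision=4,suppress=True)
print([ (k,getattr(bench,k)) for k in dir(bench) if not k.startswith('_') and isinstance(getattr(bench,k),(int,float,dict,list,tuple))])
def T(p,L): c,s=np.cos(p[2]),np.sin(p[2]);L=np.array(L);return np.c_[p[0]+c*L[:,0]-s*L[:,1],p[1]+s*L[:,0]+c*L[:,1],L[:,2]]
c=wcam("w_hold")
L=[(.023,.023,.026),(-.023,.023,.026),(-.023,-.023,.026),(.023,-.023,.026),(.02,.055,.0065),(.02,-.055,.0065),(0,.055,.0065),(0,-.055,.0065)]
P=np.array([(294.3,188.3),(261.3,156),(231.7,190),(264,218.7),(312.3,158.3),(242,229),(300,146.7),(230,220)])
r=least_squares(lambda p:(proj(c,T(p,L))-P).ravel(),[.55,-.26,-.8])
print("holder",r.x[:2],np.degrees(r.x[2]));print(r.fun.reshape(-1,2))
c=wcam("w_stand")
q=lambda x,y:(190+(x-430)/2.5,80+y/2.5)
P=np.array([q(642,116),q(581,418),q(612,272),q(518,42),q(759,90),q(689,381),q(472,342)])
def f(p,res=True):
    h=p[3];Lw=[(0,.055,h+.0075),(0,-.055,h+.0075),(0,0,h)]; s=[(-p[4],p[5],.017),(p[4],p[5],.017),(p[4],-p[5],.017),(-p[4],-p[5],.017)]
    return (proj(c,T(p,Lw+s))-P).ravel()
r=least_squares(f,[.495,.025,-.2,.105,.055,.07]);print("stand",r.x,np.degrees(r.x[2]));print(r.fun.reshape(-1,2))
```

```text
[('grip_depth', 0.0187)]
holder [ 0.5533 -0.2673] -43.01950029976981
[[ 0.8745 -0.869 ]
 [ 0.6395  0.8592]
 [-0.6041 -0.2134]
 [ 0.1992 -0.0939]
 [ 0.1441  0.8303]
 [ 0.5639  1.1646]
 [-1.0425 -0.5004]
 [-0.8289 -1.1609]]
stand [ 0.496   0.0257 -0.1886  0.1047  0.0543  0.0714] -10.807782607418842
[[ 0.1484  1.342 ]
 [ 0.433  -0.0172]
 [-0.6326 -0.3797]
 [ 0.1422 -0.2927]
 [-0.0843 -0.371 ]
 [ 0.1405 -0.4302]
 [-0.1359 -0.3735]]
```

>>> carry_out --commands '[0,0,0,-0.0148,0.0029,0,0,0,0,7.17,0,0,0.02,0,0,0,7.17,0,0,0.02,0,0,0,7.17,0,0,0.02,0,0,0,7.17,0,0,0.02,0,0,0,7.17,0,0,0.02,0,0,0,7.17,0,0,0.02,0,0,0,0,0,0,0,0,0,0,0,0,0,0,0]'

```text
t: 2.6
position: [0.5534, -0.2642, 0.0694]
orientation: [-2.879, -1.258, 0.0]
wrist_force: [-0.0, -0.0, -0.8]
finger_gap: 0.0856
```

Run:
```python
from h import *
st=snap('wrist','w_h2');print(st['position'],get_state()['wrist_force'])
a=cv2.imread('pics/w_h2.png');cv2.imwrite('pics/w_h2b.png',cv2.resize(a,(800,600),interpolation=2))
```

```text
[ 0.55343479 -0.26424073  0.06942633] [ 0.02070923  0.78252925 -0.05904098]
```

View pics/w_h2b.png

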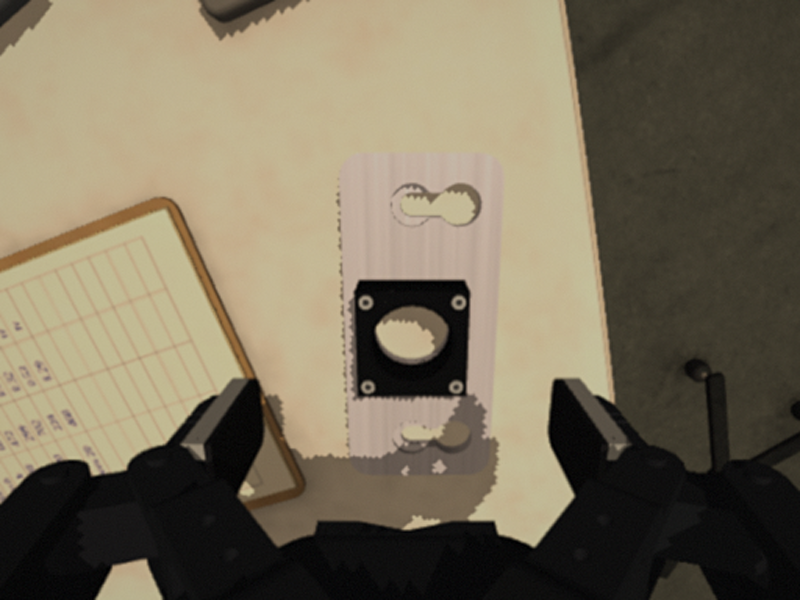

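The mouths are at (460,205) and (455,434), the counterbores at (411,205) and (411,434), and the bore rim centre at (411,334), in 800x600 coordinates. The holder is well aligned with the jaws.

```bash
cat >> h.py <<'E'
def T2(p,L):
    c,s=np.cos(p[2]),np.sin(p[2]);L=np.array(L);return np.c_[p[0]+c*L[:,0]-s*L[:,1],p[1]+s*L[:,0]+c*L[:,1],L[:,2]]
def to_tool(st,X): return Rot.from_rotvec(st["orientation"]).as_matrix().T@(np.asarray(X)-st["position"])
E
python3 - <<'E'
from h import *
from scipy.optimize import least_squares
np.set_printoptions(precision=4,suppress=True)
c=wcam("w_h2");st=get_state()
L=[(0,0,.026),(.02,.055,.0065),(0,.055,.0065),(.02,-.055,.0065),(0,-.055,.0065),(.023,.023,.026),(-.023,.023,.026)]
P=np.array([(411,334),(460,205),(411,205),(455,434),(411,434),(466,281),(357,281)])/1.5625
r=least_squares(lambda p:(proj(c,T2(p,L))-P).ravel(),[.55,-.26,-.8])
print("holder",r.x[:2],np.degrees(r.x[2]));print(r.fun.reshape(-1,2))
print(to_tool(st,[*r.x[:2],0.006]),Rot.from_rotvec(st["orientation"]).as_matrix())
E
```

```text
holder [ 0.5542 -0.2663] -42.71944699842424
[[ 0.4954  3.8771]
 [-0.1426 -4.0364]
 [ 0.345  -4.0511]
 [-1.4254 -0.6425]
 [-0.03   -0.5791]
 [ 2.7981  2.6928]
 [-2.2621  2.7544]]
[-0.0011  0.0011  0.0643] [[ 0.6798  0.7334  0.0017]
 [ 0.7334 -0.6798 -0.0006]
 [ 0.0007  0.0017 -1.    ]]
```

Run:
```python
from h import *
from scipy.optimize import least_squares
np.set_printoptions(precision=4,suppress=True)
c=wcam("w_h2");st=get_state()
def f(p):
    a=p[3];L=[(a,a,.026),(-a,a,.026),(a,-a,.026),(-a,-a,.026),(.02,.055,.0065),(0,.055,.0065),(.02,-.055,.0065),(0,-.055,.0065),(.023,-.023,.026),(-.023,-.023,.026)]
    P=np.array([(459,302),(366,302),(456,387),(368,387),(460,205),(411,205),(455,434),(411,434),(468,397),(354,397)])/1.5625
    return (proj(c,T2(p,L))-P).ravel()
r=least_squares(f,[.55,-.26,-.8,.018])
print("holder",r.x,np.degrees(r.x[2]));print(r.fun.reshape(-1,2))
print(to_tool(st,[*r.x[:2],0.006]))
```

```text
holder [ 0.5528 -0.2681 -0.7427  0.0185] -42.552678477944845
[[-0.2406 -0.2767]
 [-0.3501 -0.0595]
 [ 0.127  -0.4665]
 [-0.077  -0.2611]
 [-0.3025 -0.5948]
 [ 0.2704 -0.5164]
 [-1.1415  1.936 ]
 [ 0.3319  2.0693]
 [-0.9242 -0.7161]
 [ 2.2504 -0.4627]]
[-0.0033  0.0012  0.0643]
```

>>> carry_out --commands '[0,0,0,-0.0033,0.0012,0.02,0,0,0,0,0,0,0.02,0,0,0,0,0,0,0.015,0,0,0,0,0,0,0.0085,0,0,0,0,0,0,0,0,0,0,0,0,0,0,1,0,0,0,0,0,0,1,0,0,0,0,0,0,1,0,0,0,0,0,0,1,0,0,0,0,0,0,1,0,0,0,0,0,0,1]' --force 60

```text
t: 3.75
position: [0.5528, -0.2687, 0.0071]
orientation: [2.879, 1.252, 0.003]
wrist_force: [0.5, 0.4, 6.4]
finger_gap: 0.0448
```

>>> carry_out --commands '[0,0,0,0,0,-0.01,1,0,0,0,0,0,-0.03,1,0,0,-8.05,0,0,-0.03,1,0,0,-8.05,0,0,-0.03,1,0,0,-8.05,0,0,-0.03,1,0,0,-8.05,0,0,-0.023,1,0,0,0,0.0349,-0.0164,0,1,0,0,0,0.0349,-0.0164,0,1,0,0,0,0.0349,-0.0164,0,1,0,0,0,0.0349,-0.0164,0,1,0,0,0,0.0349,-0.0164,0,1,0,0,0,0.0349,-0.0164,0,1,0,0,0,0.0349,-0.0164,0,1,0,0,0,0.0345,-0.0162,0,1,0,0,0,0,0,0,1,0,0,0,0,0,0,1,0,0,0,0,0,0,1]'

```text
t: 5.45
position: [0.4748, 0.029, 0.1585]
orientation: [2.422, 2.0, -0.002]
wrist_force: [0.8, -0.4, -1.2]
finger_gap: 0.0446
```

Run:
```python
from h import *
st=snap('wrist','w_hv');print(st)
a=cv2.imread('pics/w_hv.png');cv2.imwrite('pics/w_hvb.png',cv2.resize(a,(800,600),interpolation=2))
```

```text
{'t': 5.45, 'joint_pos': array([-0.20478791,  0.14045267,  0.06030528,  2.07697302, -0.00957055,
        0.92542855, -0.32975887]), 'qd': array([ 0.01295793,  0.00279504,  0.01123152, -0.00822769, -0.00220149,
       -0.0009745 , -0.00087418]), 'joint_torque': array([-6.54274710e-01, -2.94232678e+01, -1.12501248e-01, -2.24033511e+01,
       -4.87163337e-02,  1.06731313e-02,  1.29274660e-03]), 'position': array([0.47479014, 0.02900674, 0.15850202]), 'orientation': array([ 2.42246544e+00,  2.00005663e+00, -1.97102166e-03]), 'wrist_force': array([ 0.80044903, -0.43890928, -1.21650721]), 'ft_torque': array([-0.04026809, -0.02978446,  0.00541572]), 'finger_gap': 0.0446480700215031}
```

View pics/w_hvb.png

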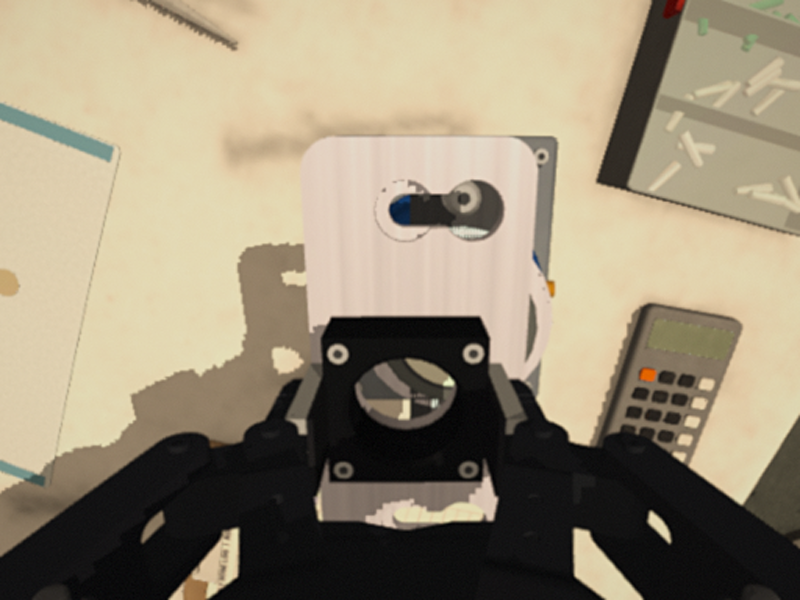

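Through mouth A at (473,209), stud A's top is visible at about (466,200). The block screws are at (338,353), (473,353), (469,469) and (343,470).

Run:
```python
from h import *
from scipy.optimize import least_squares
np.set_printoptions(precision=4,suppress=True)
c=wcam("w_hv");st=get_state()
def f(p):
    a=.0185;h=p[3];L=[(-a,a,h+.026),(a,a,h+.026),(a,-a,h+.026),(-a,-a,h+.026),(.02,.055,h+.0065),(0,.055,h+.0065)]
    P=np.array([(338,353),(473,353),(469,469),(343,470),(473,209),(404,210)])/1.5625
    return (proj(c,T2(p,L))-P).ravel()
r=least_squares(f,[.476,.029,-.19,.15]);p=r.x
print("holder",p,np.degrees(p[2]));print(r.fun.reshape(-1,2)); print("TCP z - underside",st["position"][2]-p[3])
s=np.array([.496,.0257,-.1886])
for h in(.102,.1047,.108):print(h,"stud A pred",proj(c,T2(s,[(0,.055,h+.0075)]))*1.5625,"obs 466,200; implied A xy",onz(c,np.array([[466,200]])/1.5625,h+.0075),T2(s,[(0,.055,h)]))
print("mouths",T2(p,[(.02,.055,0),(.02,-.055,0)]))
R=Rot.from_rotvec(st["orientation"]).as_matrix();print("tool y yaw",np.degrees(np.arctan2(R[1,1],R[0,1])))
```

```text
holder [ 0.4745  0.0302 -0.1826  0.1517] -10.459441123104254
[[-0.5888  0.3189]
 [ 0.1305 -0.2853]
 [-0.058  -0.0242]
 [ 0.256  -0.1715]
 [ 0.1644  0.2545]
 [ 0.1277 -0.1005]]
TCP z - underside 0.006837026591333006
0.102 stud A pred [[462.44   197.7896]] obs 466,200; implied A xy [[0.5075 0.0786 0.1095]] [[0.5063 0.0797 0.102 ]]
0.1047 stud A pred [[463.2311 198.3485]] obs 466,200; implied A xy [[0.5073 0.0789 0.1122]] [[0.5063 0.0797 0.1047]]
0.108 stud A pred [[464.2286 199.0532]] obs 466,200; implied A xy [[0.5069 0.0793 0.1155]] [[0.5063 0.0797 0.108 ]]
mouths [[ 0.5041  0.0806  0.    ]
 [ 0.4842 -0.0275  0.    ]]
tool y yaw -10.974612322023761
```

>>> carry_out --commands '[0,0,0,-0.0007,0.0026,0.01,1,0,0,0,0,0,0.012,1,0,0,0,0,0,0.01,1,0,0,0,0,0,0.004,1,0,0,0,0,0,0,1,0,0,0,0,0,0,1]'

```text
t: 6.1
position: [0.4776, 0.0292, 0.1226]
orientation: [-2.421, -2.002, 0.0]
wrist_force: [0.3, -0.1, -0.4]
finger_gap: 0.0442
```

>>> carry_out --commands '[0,0,0,0,0,0.001,1,0,0,0,0,0,0.001,1,0,0,0,0,0,0.001,1,0,0,0,0,0,0,1]'

```text
t: 6.5
position: [0.4776, 0.0293, 0.1198]
orientation: [-2.421, -2.002, -0.0]
wrist_force: [0.1, 0.5, -2.6]
finger_gap: 0.0447
```

>>> carry_out --commands '[0,0,0,0,0,0.001,1,0,0,0,0,0,0.001,1,0,0,0,0,0,0,1]'

```text
t: 6.8
position: [0.4774, 0.0292, 0.1176]
orientation: [-2.421, -2.002, 0.0]
wrist_force: [0.1, -0.2, -1.5]
finger_gap: 0.0447
```

>>> carry_out --commands '[0,0,0,0,0,0.001,1,0,0,0,0,0,0.001,1,0,0,0,0,0,0,1]'

```text
t: 7.1
position: [0.4774, 0.0292, 0.1156]
orientation: [-2.421, -2.002, 0.001]
wrist_force: [0.0, -0.5, -1.6]
finger_gap: 0.0446
```

>>> carry_out --commands '[0,0,0,0,0,0.001,1,0,0,0,0,0,0.001,1,0,0,0,0,0,0,1]'

```text
t: 7.4
position: [0.478, 0.0293, 0.1142]
orientation: [2.421, 2.002, 0.001]
wrist_force: [0.1, 0.5, 1.9]
finger_gap: 0.0444
```

>>> carry_out --commands '[0,0,0,0,0,0.001,1,0,0,0,0,0,0.001,1,0,0,0,0,0,0,1]'

```text
t: 7.7
position: [0.4782, 0.0293, 0.1123]
orientation: [2.421, 2.002, 0.001]
wrist_force: [-0.6, -0.7, 4.7]
finger_gap: 0.0444
```

>>> carry_out --commands '[0,0,0,0,0,0.001,1,0,0,0,0,0,0.001,1,0,0,0,0,0,0.0017,1,0,0,0,0,0,0,1,0,0,0,0,0,0,1]'

```text
t: 8.2
position: [0.4782, 0.0293, 0.1092]
orientation: [2.421, 2.002, 0.001]
wrist_force: [-2.6, -0.6, 9.5]
finger_gap: 0.0449
```

Run:
```python
from h import *
st=snap('wrist','w_pr');print(st['position'],st['wrist_force'],st['ft_torque'])
a=cv2.imread('pics/w_pr.png');cv2.imwrite('pics/w_prb.png',cv2.resize(a[60:360,130:400],None,fx=2,fy=2,interpolation=2))
```

```text
[0.47822112 0.02933286 0.1091583 ] [-2.62814467 -0.64196239  9.53586105] [-0.09700614  0.42584807 -0.03887021]
```

View pics/w_prb.png

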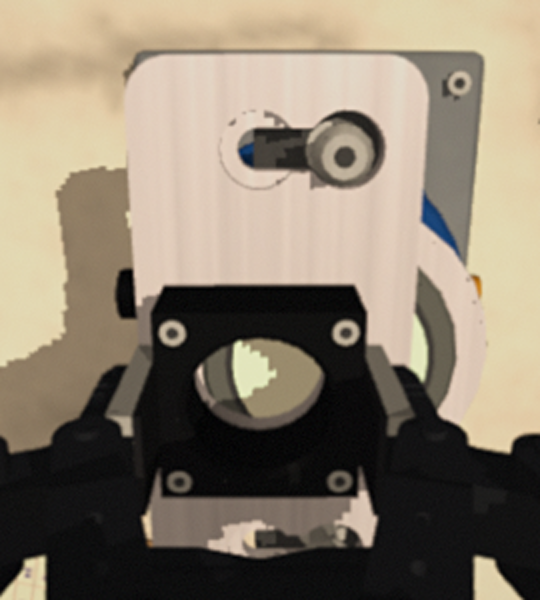

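Both heads are up through the mouths: stud A's head is at (343,152) inside the mouth centred at (346,148). Next I slide.

>>> carry_out --commands '[0,0,0,0,0.002,0.0003,1,0,0,0,0,0.002,0,1,0,0,0,0,0.002,0,1,0,0,0,0,0,0,1]'

```text
t: 8.65
position: [0.4846, 0.0286, 0.1091]
orientation: [2.421, 2.002, 0.003]
wrist_force: [-2.9, 0.3, 9.2]
finger_gap: 0.0444
```

>>> carry_out --commands '[0,0,0,0,0.002,0,1,0,0,0,0,0.002,0,1,0,0,0,0,0.002,0,1,0,0,0,0,0,0,1]'

```text
t: 9.05
position: [0.4904, 0.0273, 0.1091]
orientation: [2.421, 2.002, 0.002]
wrist_force: [-2.0, 0.6, 9.9]
finger_gap: 0.0446
```

>>> carry_out --commands '[0,0,0,0,0.002,0,1,0,0,0,0,0.002,0,1,0,0,0,0,0,0,1]'

```text
t: 9.35
position: [0.4943, 0.0266, 0.109]
orientation: [2.421, 2.002, 0.002]
wrist_force: [-2.6, -0.4, 8.2]
finger_gap: 0.0445
```

>>> carry_out --commands '[0,0,0,0,0.001,0,1,0,0,0,0,0.001,0,1,0,0,0,0,0,0,1]'

```text
t: 9.65
position: [0.496, 0.0262, 0.109]
orientation: [2.421, 2.002, 0.002]
wrist_force: [-2.3, 0.1, 9.7]
finger_gap: 0.0445
```

>>> carry_out --commands '[0,0,0,0,0.001,0,1,0,0,0,0,0,0,1]'

```text
t: 9.85
position: [0.4969, 0.0261, 0.109]
orientation: [2.421, 2.002, 0.002]
wrist_force: [-3.7, 0.7, 9.3]
finger_gap: 0.0448
```

>>> carry_out --commands '[0,0,0,0,0.001,0,1,0,0,0,0,0,0,1]'

```text
t: 10.05
position: [0.4975, 0.026, 0.1089]
orientation: [-2.421, -2.002, -0.001]
wrist_force: [-3.6, 1.0, 9.7]
finger_gap: 0.0445
```

>>> carry_out --commands '[0,0,0,0,0.001,0,1,0,0,0,0,0,0,1]'

```text
t: 10.25
position: [0.4976, 0.0259, 0.1087]
orientation: [-2.42, -2.0, 0.001]
wrist_force: [-5.0, 0.5, 10.4]
finger_gap: 0.0447
```

>>> carry_out --commands '[0,0,0,0,0.001,0,1,0,0,0,0,0,0,1]'

```text
t: 10.45
position: [0.4977, 0.0259, 0.1084]
orientation: [-2.419, -1.999, 0.004]
wrist_force: [-6.6, 1.7, 11.4]
finger_gap: 0.0446
```

The slide stopped dead after 19.8 mm. I'll ease off the side load and let it spring up.

>>> carry_out --commands '[0,0,0,0,-0.002,0,1,0,0,0,0,0,-0.001,1,0,0,0,0,0,-0.001,1,0,0,0,0,0,-0.001,1,0,0,0,0,0,0,1]'

```text
t: 10.95
position: [0.4976, 0.0259, 0.1115]
orientation: [-2.421, -2.001, -0.001]
wrist_force: [-2.9, 1.2, 7.1]
finger_gap: 0.0443
```

>>> carry_out --commands '[0,0,0,0,0,-0.0008,1,0,0,0,0,0,0,1]'

```text
t: 11.15
position: [0.4976, 0.0259, 0.1121]
orientation: [-2.421, -2.002, -0.001]
wrist_force: [-2.0, 1.7, 5.5]
finger_gap: 0.0446
```

>>> carry_out --commands '[0,0,0,0,0,-0.0008,1,0,0,0,0,0,0,1]'

```text
t: 11.35
position: [0.4975, 0.0259, 0.1126]
orientation: [-2.421, -2.002, -0.001]
wrist_force: [-0.5, 0.7, 4.3]
finger_gap: 0.0445
```

>>> carry_out --commands '[0,0,0,0,0,-0.0008,1,0,0,0,0,0,0,1]'

```text
t: 11.55
position: [0.4974, 0.0258, 0.1132]
orientation: [-2.42, -2.003, -0.001]
wrist_force: [-1.0, 1.6, 3.8]
finger_gap: 0.0444
```

>>> carry_out --commands '[0,0,0,0,0,-0.001,1,0,0,0,0,0,0,1]'

```text
t: 11.75
position: [0.4972, 0.0256, 0.1138]
orientation: [2.42, 2.003, 0.0]
wrist_force: [-0.5, 1.2, -0.7]
finger_gap: 0.0448
```

>>> carry_out --commands '[0,0,0,0,0,0,0,0,0,0,0,0,0,0,0,0,0,0,0,0,0,0,0,0,0,0,0,0,0,0,0,0,0,-0.01,0,0,0,0,0,0,-0.03,0,0,0,0,0,0,-0.03,0,0,0,0,0,0,-0.03,0,0,0,0,0,0,0,0,0,0,0,0,0,0,0]'

```text
t: 12.75
position: [0.498, 0.0255, 0.2156]
orientation: [2.42, 2.001, 0.004]
wrist_force: [-0.2, -0.6, -0.2]
finger_gap: 0.0857
```

Run:
```python
from h import *
st=snap('wrist','w_lk');print(st['position'],st['wrist_force'],st['finger_gap'])
a=cv2.imread('pics/w_lk.png');cv2.imwrite('pics/w_lkb.png',cv2.resize(a[60:320,130:400],None,fx=2.3,fy=2.3,interpolation=2))
```

```text
[0.4979943  0.02551206 0.21564498] [-0.15305265 -0.62699348 -0.19711486] 0.08568359081244416
```

View pics/w_lkb.png

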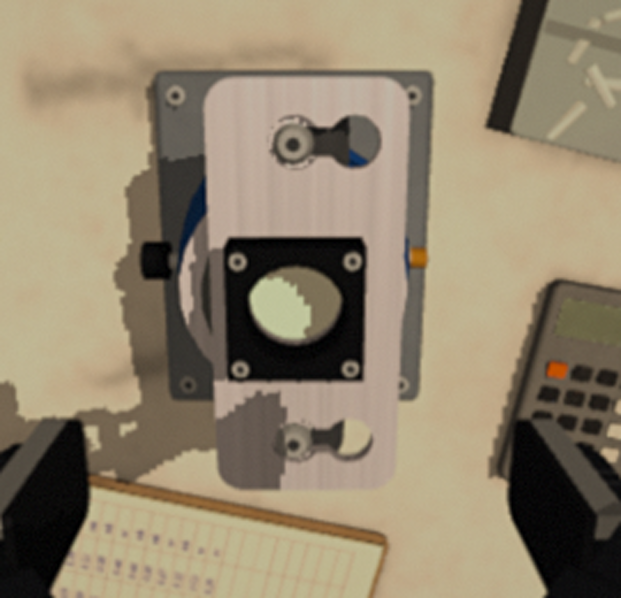

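The holder is home: both stud heads sit in the counterbores at (293,144) and (294,440). The block screws are at (237,261), (352,262), (350,369) and (240,370).

Run:
```python
from h import *
from scipy.optimize import least_squares
np.set_printoptions(precision=4,suppress=True)
c=wcam("w_lk");st=get_state();a=.0185
P=np.array([(237,261),(352,262),(350,369),(240,370),(293,144),(294,440)])/2.3+[130,60]
def f(p):
    h=p[3];L=[(-a,a,h+.026),(a,a,h+.026),(a,-a,h+.026),(-a,-a,h+.026),(0,.055,h+.009),(0,-.055,h+.009)]
    return (proj(c,T2(p,L))-P).ravel()
r=least_squares(f,[.498,.026,-.19,.106]);print("holder",r.x,np.degrees(r.x[2]));print(r.fun.reshape(-1,2))
r=least_squares(lambda p:f([*p,.1063]),[.498,.026,-.19]);print("fixed h",r.x)
print("to vial, tool:",to_tool(st,[.468,.312,.2]))
```

```text
holder [ 0.4964  0.0256 -0.187   0.1043] -10.712775163847496
[[ 0.0888  0.3825]
 [-0.4033 -0.1714]
 [-0.4229 -0.3897]
 [-0.0118 -0.7031]
 [ 0.4006 -0.0339]
 [ 0.3959  1.0096]]
fixed h [ 0.4965  0.0262 -0.187 ]
to vial, tool: [ 0.2761 -0.0823  0.0143]
```

>>> carry_out --commands '[0,0,0,0.04,-0.012,0,0,0,0,0,0.04,-0.012,0,0,0,0,0,0.04,-0.012,0,0,0,0,0,0.04,-0.012,0,0,0,0,0,0.04,-0.012,0,0,0,0,0,0.04,-0.012,0,0,0,0,0,0.036,-0.01,0,0,0,0,0,0,0,0,0,0,0,0,0,0,0,0]'

```text
t: 13.7
position: [0.467, 0.3124, 0.2123]
orientation: [-2.418, -2.006, 0.006]
wrist_force: [0.4, -0.4, 0.0]
finger_gap: 0.085
```

Run:
```python
from h import *
st=snap('wrist','w_v');print(st['position'],st['wrist_force'],st['joint_pos'])
a=cv2.imread('pics/w_v.png');cv2.imwrite('pics/w_vb.png',cv2.resize(a,(800,600),interpolation=2))
```

```text
[0.46698063 0.31241703 0.21234088] [ 0.40177106 -0.37989465  0.02132309] [-0.53832033  0.24513893 -0.1431331   1.82321761  0.03907209  1.07972186
 -0.88144084]
```

View pics/w_vb.png

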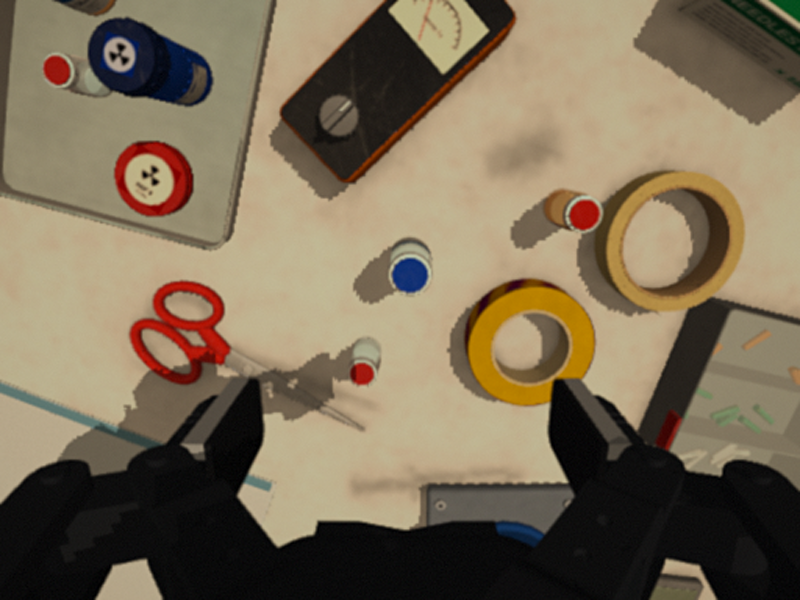

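The reference vial's blue cap is centred at about (410,275), the small vial at (362,373), and the tape's edge at (470,345). All are clear of the jaw line.

Run:
```python
from h import *
np.set_printoptions(precision=4,suppress=True)
c=wcam("w_v");st=get_state()
a=cv2.imread("pics/w_v.png");hsv=cv2.cvtColor(a,cv2.COLOR_BGR2HSV);m=((hsv[...,0]>105)&(hsv[...,0]<130)&(hsv[...,1]>150)).astype(np.uint8);m[:140]=0;m[200:]=0;m[:,:230]=0;m[:,290:]=0
y,x=np.nonzero(m);print(x.min(),x.max(),y.min(),y.max(),len(x));p=[(x.mean(),y.mean())]
V=onz(c,p,.061)[0];print(V,onz(c,np.array([(362,373),(583,213),(470,345)])/1.5625,[.047,.052,.02]))
print("to vial",to_tool(st,[V[0],V[1],.031]))
R=Rot.from_rotvec(st["orientation"]).as_matrix();print(R)
```

```text
252 272 166 186 350
[0.4684 0.313  0.061 ] [[0.4232 0.2473 0.047 ]
 [0.581  0.3297 0.052 ]
 [0.501  0.2429 0.02  ]]
to vial [0.003  0.0005 0.1815]
[[ 0.1876  0.9822 -0.0025]
 [ 0.9822 -0.1876 -0.0028]
 [-0.0032 -0.002  -1.    ]]
```

>>> carry_out --commands '[0,0,0,0.003,0.0005,0.02,0,0,0,0,0,0,0.04,0,0,0,0,0,0,0.04,0,0,0,0,0,0,0.04,0,0,0,0,0,0,0.025,0,0,0,0,0,0,0.01,0,0,0,0,0,0,0,0,0,0,0,0,0,0,0]'

```text
t: 14.55
position: [0.4708, 0.3145, 0.0403]
orientation: [2.422, 2.0, 0.003]
wrist_force: [0.4, 0.4, 1.0]
finger_gap: 0.0856
```

>>> carry_out --commands '[0,0,0,-0.0019,-0.0021,0.005,0,0,0,0,0,0,0.0043,0,0,0,0,0,0,0,0,0,0,0,0,0,0,0]'

```text
t: 14.95
position: [0.4672, 0.3135, 0.0302]
orientation: [2.421, 2.002, 0.001]
wrist_force: [1.0, -0.4, -0.9]
finger_gap: 0.0853
```

>>> carry_out --commands '[0,0,0,0,0,0,1,0,0,0,0,0,0,1,0,0,0,0,0,0,1,0,0,0,0,0,0,1,0,0,0,0,0,0,1,0,0,0,0,0,0,1,0,0,0,0,0,0,1,0,0,0,0,0,0,1]' --force 40

```text
t: 15.75
position: [0.4674, 0.3135, 0.0301]
orientation: [2.421, 2.002, 0.001]
wrist_force: [-0.2, 0.7, 2.2]
finger_gap: 0.0283
```

>>> carry_out --commands '[0,0,0,0,0,-0.01,1,0,0,0,0,0,-0.04,1,0,0,0,0,0,-0.04,1,0,0,0,0,0,-0.04,1,0,0,0,0,0,-0.04,1,0,0,0,-0.034,0.0102,0,1,0,0,0,-0.034,0.0102,0,1,0,0,0,-0.034,0.0102,0,1,0,0,0,-0.034,0.0102,0,1,0,0,0,-0.034,0.0102,0,1,0,0,0,-0.034,0.0102,0,1,0,0,0,-0.034,0.0102,0,1,0,0,0,-0.0388,0.0116,0,1,0,0,0,0,0,0,1,0,0,0,0,0,0,1,0,0,0,0,0,0,1]'

```text
t: 17.35
position: [0.4964, 0.0272, 0.1999]
orientation: [-2.419, -2.003, -0.0]
wrist_force: [0.6, 0.6, -0.7]
finger_gap: 0.0281
```

Run:
```python
from h import *
np.set_printoptions(precision=4,suppress=True)
st=get_state();print(st["position"],st["wrist_force"],st["finger_gap"]);print("to bore",to_tool(st,[.497,.026,.1415]))
snap("wrist","w_in");snap("side","s_in")
```

```text
[0.4964 0.0272 0.1999] [ 0.6356  0.6006 -0.7161] 0.028067530693759613
to bore [-0.0011  0.0008  0.0584]
```

Run:
```python
from h import *
np.set_printoptions(precision=4,suppress=True)
c=wcam("w_in");q=np.load("pics/w_in.npy");st=dict(position=q[:3],orientation=q[3:])
a=cv2.imread("pics/w_in.png");hsv=cv2.cvtColor(a,cv2.COLOR_BGR2HSV);m=((hsv[...,0]>105)&(hsv[...,0]<130)&(hsv[...,1]>120)&(hsv[...,2]>40)).astype(np.uint8)
n,l,s,ce=cv2.connectedComponentsWithStats(m)
for i in range(1,n):
    if s[i,4]>150: print(s[i],ce[i],to_tool(st,onz(c,[ce[i]],q[2]-.030+.061)[0]))
o=a[80:330,130:400];cv2.imwrite("pics/w_inb.png",cv2.resize(o,None,fx=2.2,fy=2.2,interpolation=2))
```

```text
[ 230  258   53   47 1981] [256.3165 280.9228] [ 0.0003 -0.0019 -0.031 ]
```

View pics/w_inb.png

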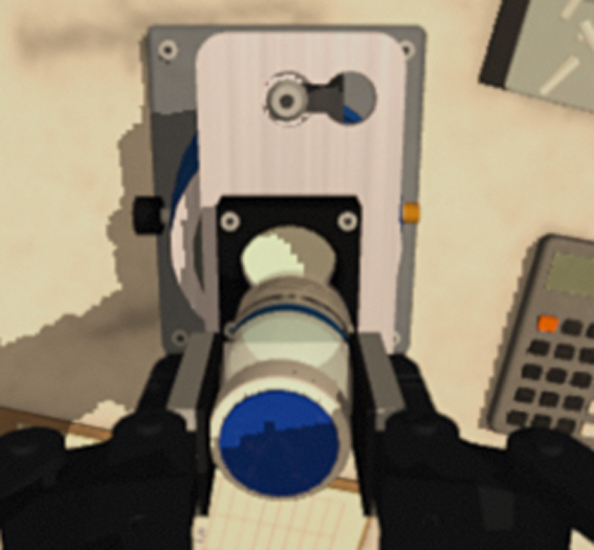

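The vial is held but tilted about 3° in the jaws: cap centre at column 281, lower body at 291, bore at about 290. I'll correct this with a +3° turn about tool x, then lower it.

>>> carry_out --commands '[0,0,0,-0.0014,0.0004,0,1,1.5,0,0,0,0,0,1,1.5,0,0,0,0,0,1,0,0,0,0,0.0005,0.01,1,0,0,0,0,0.0005,0.01,1,0,0,0,0,0.0005,0.01,1,0,0,0,0,0,0,1,0,0,0,0,0,0,1]'

```text
t: 18.25
position: [0.4961, 0.0244, 0.1691]
orientation: [-2.389, -1.976, 0.054]
wrist_force: [0.8, 0.0, -0.9]
finger_gap: 0.0284
```

Run:
```python
from h import *
np.set_printoptions(precision=4,suppress=True)
st=get_state();print(st["position"],st["wrist_force"]);snap("wrist","w_in2")
R=Rot.from_rotvec(st["orientation"]).as_matrix();print(R)
c=wcam("w_in2");a=cv2.imread("pics/w_in2.png");hsv=cv2.cvtColor(a,cv2.COLOR_BGR2HSV);m=((hsv[...,0]>105)&(hsv[...,0]<130)&(hsv[...,1]>120)&(hsv[...,2]>40)).astype(np.uint8)
n,l,s,ce=cv2.connectedComponentsWithStats(m)
for i in range(1,n):
    if s[i,4]>150: print(s[i],onz(c,[ce[i]],st["position"][2]+.031)[0])
```

```text
[0.4961 0.0244 0.1691] [ 0.7953  0.0455 -0.8759]
[[ 0.1877  0.9808 -0.0531]
 [ 0.9822 -0.1874  0.0096]
 [-0.0005 -0.0539 -0.9985]]
[ 230  258   53   47 1982] [0.496  0.0247 0.2001]
```

>>> carry_out --commands '[0,0,0,0.0016,0.0004,0,1,0,0,0,0,0.00016,0.003,1,0,0,0,0,0.00011,0.002,1,0,0,0,0,0,0,1]'

```text
t: 18.7
position: [0.4972, 0.0259, 0.1645]
orientation: [-2.389, -1.976, 0.053]
wrist_force: [-0.8, -1.0, 0.0]
finger_gap: 0.0279
```

>>> carry_out --commands '[0,0,0,0,0.00011,0.002,1,0,0,0,0,0.00011,0.002,1,0,0,0,0,0,0,1]'

```text
t: 19.0
position: [0.4972, 0.0259, 0.1604]
orientation: [-2.389, -1.976, 0.053]
wrist_force: [0.0, 0.3, -0.0]
finger_gap: 0.0278
```

>>> carry_out --commands '[0,0,0,0,0.00011,0.002,1,0,0,0,0,0.00011,0.002,1,0,0,0,0,0,0,1]'

```text
t: 19.3
position: [0.4972, 0.0259, 0.1564]
orientation: [-2.389, -1.976, 0.053]
wrist_force: [0.2, 0.3, 0.2]
finger_gap: 0.028
```

>>> carry_out --commands '[0,0,0,0,0.00011,0.002,1,0,0,0,0,0.00011,0.002,1,0,0,0,0,0.00011,0.002,1,0,0,0,0,0,0,1]'

```text
t: 19.7
position: [0.4972, 0.026, 0.1504]
orientation: [-2.389, -1.976, 0.053]
wrist_force: [0.7, -0.1, -0.6]
finger_gap: 0.0279
```

>>> carry_out --commands '[0,0,0,0,0.00011,0.002,1,0,0,0,0,0.00011,0.002,1,0,0,0,0,0.00011,0.002,1,0,0,0,0,0,0,1]'

```text
t: 20.1
position: [0.4972, 0.0259, 0.1444]
orientation: [-2.389, -1.976, 0.053]
wrist_force: [0.5, 0.4, -0.6]
finger_gap: 0.0279
```

>>> carry_out --commands '[0,0,0,0,0.00011,0.002,1,0,0,0,0,0.00011,0.002,1,0,0,0,0,0,0,1]'

```text
t: 20.4
position: [0.4973, 0.0259, 0.1404]
orientation: [-2.389, -1.976, 0.053]
wrist_force: [-0.6, -0.6, -0.2]
finger_gap: 0.0278
```

>>> carry_out --commands '[0,0,0,0,0.0001,0.001,1,0,0,0,0,0.0001,0.001,1,0,0,0,0,0,0,1]'

```text
t: 20.7
position: [0.4975, 0.0259, 0.1386]
orientation: [-2.389, -1.976, 0.052]
wrist_force: [0.6, -0.5, -0.6]
finger_gap: 0.0279
```

>>> carry_out --commands '[0,0,0,0,0.0001,0.001,1,0,0,0,0,0,0,1]'

```text
t: 20.9
position: [0.4976, 0.0259, 0.1376]
orientation: [-2.389, -1.976, 0.052]
wrist_force: [-0.5, -0.2, -0.8]
finger_gap: 0.028
```

>>> carry_out --commands '[0,0,0,0,0.0001,0.001,1,0,0,0,0,0,0,1]'

```text
t: 21.1
position: [0.4977, 0.0259, 0.1366]
orientation: [-2.389, -1.976, 0.052]
wrist_force: [-0.8, -0.4, -0.8]
finger_gap: 0.0282
```

>>> carry_out --commands '[0,0,0,0,0.0001,0.0007,1,0,0,0,0,0,0,1]'

```text
t: 21.3
position: [0.4979, 0.0259, 0.1363]
orientation: [-2.39, -1.976, 0.052]
wrist_force: [-0.7, 0.9, 1.8]
finger_gap: 0.0278
```

>>> carry_out --commands '[0,0,0,0,0.0001,0.0007,1,0,0,0,0,0,0,1]'

```text
t: 21.5
position: [0.4982, 0.0259, 0.1357]
orientation: [-2.39, -1.976, 0.051]
wrist_force: [-1.1, -0.2, 3.9]
finger_gap: 0.0277
```

Contact felt at TCP z ≈ 0.136, as predicted for the vial on the face. Releasing.

>>> carry_out --commands '[0,0,0,0,0,-0.0008,1,0,0,0,0,0,0,0.8,0,0,0,0,0,0,0.6,0,0,0,0,0,0,0.4,0,0,0,0,0,0,0.2,0,0,0,0,0,0,0,0,0,0,0,0,0,0,0,0,0,0,0,0,0,0,0,0,0,0,0,0,0,0,0,0,-0.0005,-0.01,0,0,0,0,0,-0.001,-0.02,0,0,0,0,0,-0.0015,-0.03,0,0,0,0,0,-0.0015,-0.03,0,-3,0,0,0,0,0,0,0,0,0,0,0,0,0,0,0,0,0,0,0,0,0,0,0,0,0,0,0]'

```text
t: 23.2
position: [0.4976, 0.0257, 0.2256]
orientation: [-2.42, -2.001, 0.002]
wrist_force: [-0.1, 0.2, -0.7]
finger_gap: 0.0855
```

Run:
```python
from h import *
np.set_printoptions(precision=4,suppress=True)
st=get_state();print(st["t"],st["position"],st["wrist_force"],st["finger_gap"])
for n in("wrist","scene","side"):
    snap(n,"f_"+n);c=wcam("f_wrist") if n=="wrist" else cam(n)
    a=cv2.imread(f"pics/f_{n}.png");hsv=cv2.cvtColor(a,cv2.COLOR_BGR2HSV);m=((hsv[...,0]>105)&(hsv[...,0]<130)&(hsv[...,1]>120)&(hsv[...,2]>40)).astype(np.uint8)
    e=proj(c,[[.497,.026,.1063+.062]])[0];print(n,"expected cap top px",e)
    k,l,s,ce=cv2.connectedComponentsWithStats(m)
    for i in range(1,k):
        if s[i,4]>(15 if n!="wrist" else 100) and np.hypot(*(ce[i]-e))<60: print(s[i],ce[i],onz(c,[ce[i]],.168)[0])
# screws of the holder: predicted vs image darkness omitted; before/after change of bystanders
for n,z in(("scene",0),("side",0)):
    a=cv2.imread(f"pics/{n}0.png").astype(int);b=cv2.imread(f"pics/f_{n}.png").astype(int);c=cam(n)
    for nm,X in(("small",(.424,.247,.024)),("amber",(.583,.330,.026))):
        u,v=proj(c,[X])[0].round().astype(int);print(n,nm,np.abs(a-b)[v-7:v+8,u-6:u+7].mean().round(1))
```

```text
23.2 [0.4976 0.0257 0.2256] [-0.0946  0.2352 -0.6854] 0.0854848612713338
wrist expected cap top px [259.6039 209.1475]
[246 194  31  30 743] [261.0175 208.4966] [0.498  0.0262 0.168 ]
scene expected cap top px [233.3188 143.4272]
[231 143   7   3  16] [233.8125 144.1875] [0.4957 0.0222 0.168 ]
[216 188  40  22 216] [234.7176 197.838 ] [ 0.3555 -0.1806  0.168 ]
side expected cap top px [248.4741 153.3178]
[230 194  39  24 484] [247.8698 207.2603] [0.3775 0.1845 0.168 ]
scene small 16.8
scene amber 2.9
side small 0.7
side amber 0.8
```

Run:
```python
from h import *
c0=wcam("w_lk");c1=wcam("f_wrist");a=cv2.imread("pics/w_lk.png",0);b=cv2.imread("pics/f_wrist.png",0)
ok=True
for L in((0,.055,.1153),(.02,.055,.1128)):
    X=T2([.4965,.0262,-.187],[L]);u0=proj(c0,X)[0];u1=proj(c1,X)[0]
    # rescale old picture to the new camera distance
    k=c0["R"]@X[0]+c0["t"];k1=c1["R"]@X[0]+c1["t"];s=k[2]/k1[2]
    A=cv2.resize(a,None,fx=s,fy=s);p=(u0*s).round().astype(int);t=A[p[1]-16:p[1]+17,p[0]-16:p[0]+17]
    q=u1.round().astype(int);w=b[q[1]-28:q[1]+29,q[0]-28:q[0]+29]
    r=cv2.matchTemplate(w,t,cv2.TM_CCOEFF_NORMED);_,m,_,loc=cv2.minMaxLoc(r);print("match",m,"shift px",np.array(loc)-12)
    ok&=m>.8 and np.abs(np.array(loc)-12).max()<=3
print(ok)
if ok: print(job_done())
```

```text
match 0.9887539744377136 shift px [0 0]
match 0.9943581223487854 shift px [0 0]
True
the job is handed in; nothing more can be done
None
```

The holder is hung and locked on the studs, the reference vial stands in its bore on the detector face, and I handed the job in after about 23 s of robot time.

**Holder:** I set both keyholes over the stud heads and felt the face at about 108 mm above the bench. I pressed it about 6 mm (about 12 N) and slid it 19.8 mm to a hard stop, then let it rise until it locked. The largest vertical wrist reading on the stand was 11.4 N.

**Vial:** It sat about 3° tilted in the jaws, so I corrected that before lowering it. It touched the face at the predicted height, and the wrist reading there was about 4 N. I then released it and backed clear.

**Last checks:**
- **Vial position:** the wrist camera put the cap within about 1 mm of the bore axis, with its apparent size right for a seated vial.
- **Holder:** stud A's keyhole looked exactly as it did just after locking (match 0.99, no shift). Stud B was seen home right after locking but not compared again.
- **Wrist force:** near zero, with the gripper open and clear.

**Checks that failed or disagreed:**
- The side camera did not find the blue cap, so its height was not confirmed from there. In the scene camera the cap showed as only 16 pixels; they lay within 1 pixel of where it should be.
- The scene picture changed around the small vial (16.8 grey levels), while the side view showed no change there (0.7). I put this down to the arm or its shadow but did not confirm it.
- I did not check the calculator again at the end; no move went near it.

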